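# Sort the lamp caps, fit the good one and hold it half-way to its lock

## Task

Two microscope lamp caps are back from inspection: first stand the rejected one (long bar tag on its wing) upright in the steel tray and let go. Then put the passed one (small round tag) into the lamp house socket, lugs through the slots, press it flush, and twist it clockwise to the half-way mark (the single rib), never so far that it clicks into the lock at the twin ribs. The socket springs back, so finish while still gripping the cap and holding it at that mark; leave all else on the bench where it is.

Things in the scene. Friction and masses are not known exactly. Their poses are not given: they have to be found in the camera images.
- good_cap_wing (a point): Passed cap, grey plastic, upright on the bench, 0.11 kg. Point: centre of its wing, on the axis, 37 mm above the underside; z up, x along the wing. Wing: bar 44 long (x), 16 thick (y), 30 mm tall, on a disc 60 in diameter, 8 mm thick, whose top is 15 mm below the point; noses on the rim along +x, -x reach 36 mm from the axis. On the wing's top a round metal tag, 15 mm wide, 3 high.
- good_cap_foot (a point): Centre of the passed cap's underside, same axes. Under the disc a plug 37 mm in diameter, 14 mm long (foot tapered to 32) carries two lugs at its lower end, along +x and -x, in line with the wing: 8 mm wide, 8 mm tall, reaching 25.5 mm from the axis. The cap is the same after a half turn.
- reject_cap_wing (a point): Rejected cap: the same cap in every size, its point and axes in the same place (wing centre, 37 mm above the underside), but the metal tag on top of the wing is a bar 40 mm long, 7 mm wide, 3 mm high.
- reject_tray: Fixed open square steel tray, 130 x 130 mm outside, 22 mm high, walls and floor 5 mm thick. Origin: centre of its underside, on the bench; x, y along its sides.
- socket_mouth (a point): Centre of the socket's mouth on the lamp house, at the flange's top, 77 mm above the bench; z up. Flange 4 mm thick, opening 41 mm in diameter, two lug slots along +x and -x, 12 mm wide at the opening and wider outside, to 28 mm from the axis. Cap x goes along this x, either way round. Flush: disc on flange, wing centre 23 mm above this point; 2 mm of vertical play once twisted.
- lamp: The fixed lamp house: dark box 110 x 110 x 55 mm with the aluminium socket, 66 mm in diameter, on top. Origin: centre of its underside; x along the slots. In the socket the cap turns clockwise seen from above (negative about z): half-way mark at 45 degrees from the slots, lock (twin ribs) at 90; click balls are felt from about 65. A stop blocks the other way.
- half_mark: Half-way mark: a single aluminium rib, 14 x 5 x 20 mm, upright on the outside of the socket, and one opposite. Fixed to the lamp house; origin on the socket's axis 55 mm above the bench; x points along the two ribs, 45 degrees clockwise from the slots. The cap's wing must end along this x, either way round.
- drive_ring (a joint): Turn of the sprung ring in the socket, rad, clockwise from above positive. 0 at rest; the lugs meet it after about 0.12 rad of twist, so it reads the cap's turn less 0.12: about 0.67 at the half-way mark, 1.45 at the lock; clicked beyond 1.15. Its spring pushes back, 0.02 N m at rest, 0.08 half-way, 0.14 at the lock.
- objective: Bystander: black microscope objective standing on the bench, 38 mm in diameter, 52 mm tall. Origin at the centre of its underside.
- blank_cap: Bystander: round grey screw cap without wing or tag, 60 mm in diameter, 26 mm tall. Origin at the centre of its underside.
- stub: Bystander: small brass sample stub, 26 mm in diameter, 20 mm tall. Origin at the centre of its underside.
- jar: Bystander: amber jar, 56 mm in diameter, 75 mm tall. Origin at the centre of its underside.
- screwdriver: Bystander: screwdriver lying on the bench along its x. Origin below its middle.
- brush: Bystander: brush lying on the bench along its x. Origin below its middle.
- dish: Bystander: shallow glass dish, 90 mm in diameter, 16 mm tall. Origin at the centre of its underside.
There are look-alikes about, which are no part of the job. Leave any pink or purple look-alike of the part that bears reject_cap_wing alone.

How it is judged:
By the outcome, as a careful person would: the job done as asked, in the order asked, and still so for the second after the job is handed in, while the arm keeps its last pose, push and grip.
It also fails if it takes over 67 s, if anything falls off the work surface, if the arm or the gripper's body presses on something with over 40 N, if the wrist force passes 120 N, or if a joint passes its speed limit or range.

## Robot

A 7-joint arm with a two-finger parallel gripper is mounted at the origin on the work surface. World frame = base frame: x ahead of the robot, y to its left, z up, the work surface at z = 0. Lengths are in m, angles in rad, forces in N, time in s.
With the tool pointing down it reaches from about 0.35 to 0.9 m from the base axis. Payload 8.1 kg.
Tool frame: the origin (TCP) lies between the finger pads; the fingertips stand ahead of it and the grasp point (between the pads) is the TCP (arm.nose_length is the z of the fingertips in the tool frame, in m); z points along the fingers, y is the line along which they close (so a half turn about z gives the same grasp; the last joint's range is limited). The gripper opens to 92 mm and grips with 3 to 60 N. Pads are 19 mm wide; open, the fingers measure 130 mm over their backs; the gripper's body (75 mm by 190 mm) begins 47 mm behind the grasp point.
Start: joints at [1.024, 0.434, 0.025, 1.573, -0.012, 1.134, -0.075], TCP at [0.268, -0.564, 0.246] pointing down, gripper open.
Joint ranges: [-2.62, 2.62], [-0.44, 2.09], [-1.27, 1.32], [0.08, 2.57], [-1.32, 4.46], [0.12, 2], [-2.74, 2.74]. Speed limits (rad/s): [2.22, 2.22, 3.01, 3.01, 3.14, 3.14, 3.14].

## Interface

Orientations are given as a rotation vector (axis times angle).
In Python, from cell import sensors, optics, arm gives the robot as it stands.
- The arm moves only by the tool arm_command, never from a script. Its argument "deltas" is one flat list of numbers, 7 for each row, row after row: the turn, a rotation vector about the world's x, y, z as a fraction of full scale, then the shift along the world's x, y, z as a fraction of full scale, then the finger opening in mm, from 0 to 91.8. In form: [wx, wy, wz, dx, dy, dz, fingers, wx, wy, wz, dx, dy, dz, fingers, ...]. A call has 1 to 20 rows; each row is the pose to reach, as a shift and turn from the pose commanded when the call began; what a row does not reach only later rows make up. Full scale, the value 1, is 1 m for a shift and 90 degrees for a turn. A row lasts 1/10 s, in which the tool goes at most 50 mm and 8.59 degrees, less where a joint would pass 70% of its speed; a pose out of reach is approached as far as the arm can. A call with a number of a shift or a turn outside -1 to 1 is refused whole. A call with a gripper value outside its range is refused whole. The fingers move at their own pace and stop on an object; "force" is the grip in N (left out, the last holds). Time passes only in rows, so rows that repeat a pose let the fingers close. It gives the time, the measured TCP pose, the force, the opening and the grip force at its end, in the units of the state.
- sensors.observe(): the state, without advancing time (a new reading comes with each control period).
- optics.get_image(name): name is "scene" or "side" or "wrist"; returns the picture (384x512x3 uint8, blue, green, red); there is no depth.
- optics.calibration(name): a dict with "camera_matrix" (3x3 intrinsics, pixels), "rvec" (rotation vector, rad) and "tvec" (3), from world to camera coordinates, as OpenCV has them. Camera axes: x right, y down, z forward; pixel columns grow to the right and rows downward; lengths in m; the calibration is good to about 2 mm. A picture is of the moment at which its call begins: read the wrist's pose just before it. calibration takes no time and is no camera call; for the wrist camera it gives the pose at the moment of the call.
- arm.sign_off(): hands the job in; it is judged then, once.
The state is a dict: "clock": time; "joints": joint angles; "dq": joint speeds; "joint_efforts": joint torques, N m; "position": TCP position; "ee_rot": TCP orientation; "force": force on the tool from outside, world axes, zero at the start; "ft_torque": the same for the moment, N m; "width": opening from 0.0 (shut) to 1.0 (fully open); "gripper_force": force on a finger pad.
Only numpy, scipy, OpenCV 4.12 (cv2) and the standard library are available. Lean on these libraries where they do the work, as an engineer would, in place of code of your own. Each camera call takes 0.05 s, during which the arm holds its last target. There are 200 camera calls.

## Working session

There is one attempt and no reset: what is moved stays moved. The work goes in short steps, Python scripts to look and compute and a tool call to move; the robot and the scene stay as the last step left them, time stands still between calls to the robot, and variables do not carry over. Pictures are saved under pics/ and viewed, at most 10 in all, crops included, and the job is handed in when it is done.

Besides the shell and the picture viewer there is one more tool, called after "Request:" as a command line: name --argument value ..., lists and objects as JSON in quotes. arm_command: Moves the arm, as the interface text tells. Its arguments: {"type":"object","properties":{"deltas":{"type":"array","items":{"type":"number"}},"force":{"type":"number"}},"required":["deltas"]}

```bash
mkdir -p pics; cat > h.py <<'E'
import numpy as np, cv2
from cell import sensors, optics, arm
def snap(n,f):
    im=optics.get_image(n); cv2.imwrite('pics/'+f,im); return im
def ray(n,u,v,z,cal=None):
    c=cal or optics.calibration(n); R=cv2.Rodrigues(np.array(c['rvec'],float))[0]; t=np.array(c['tvec'],float).ravel()
    o=-R.T@t; d=R.T@np.linalg.inv(np.array(c['camera_matrix']))@np.array([u,v,1.]); return o+d*(z-o[2])/d[2]
def proj(n,P):
    c=optics.calibration(n); return cv2.projectPoints(np.array(P,float).reshape(-1,3),np.array(c['rvec'],float),np.array(c['tvec'],float),np.array(c['camera_matrix']),None)[0].reshape(-1,2)
def cam(n):
    c=optics.calibration(n); R=cv2.Rodrigues(np.array(c['rvec'],float))[0]; return -R.T@np.array(c['tvec'],float).ravel(),R
E
python3 - <<'E'
from h import *
a=snap('scene','s0.png');b=snap('side','d0.png');w=snap('wrist','w0.png')
cv2.imwrite('pics/s0b.png',cv2.resize(a,(800,600),interpolation=cv2.INTER_CUBIC))
cv2.imwrite('pics/dw.png',cv2.resize(b,(800,600),interpolation=cv2.INTER_CUBIC))
for n in('scene','side','wrist'):print(n,cam(n)[0].round(3),cam(n)[1][2].round(2))
print(sensors.observe(), arm.nose_length)
E
```

```text
scene [ 1.247 -0.171  0.894] [-0.63  0.19 -0.75]
side [-0.015  0.687  0.988] [ 0.43 -0.53 -0.73]
wrist [ 0.327 -0.537  0.383] [-0.22 -0.11 -0.97]
{'clock': 0.15, 'joints': array([ 1.02442212,  0.43502026,  0.02496813,  1.57386944, -0.01156911,
        1.13397972, -0.07507515]), 'dq': array([-0.00137442, -0.00364114,  0.00019785, -0.0022583 , -0.00021987,
       -0.00173324, -0.00084922]), 'joint_efforts': array([ 1.47376733e-03, -6.68265796e+01,  9.85768810e-01, -3.14696431e+01,
       -6.04075450e-02,  3.93454183e-02,  9.50955700e-05]), 'position': array([ 0.26814903, -0.56416676,  0.2451589 ]), 'ee_rot': array([-3.06353859e+00, -6.91099224e-01,  5.86310150e-04]), 'force': array([ 0.44848842, -0.17139617,  0.20115273]), 'ft_torque': array([ 0.05081703, -0.01866079, -0.0026569 ]), 'gripper_force': 0.0, 'width': 0.9976576612133926} 0.019
```

View pics/s0b.png

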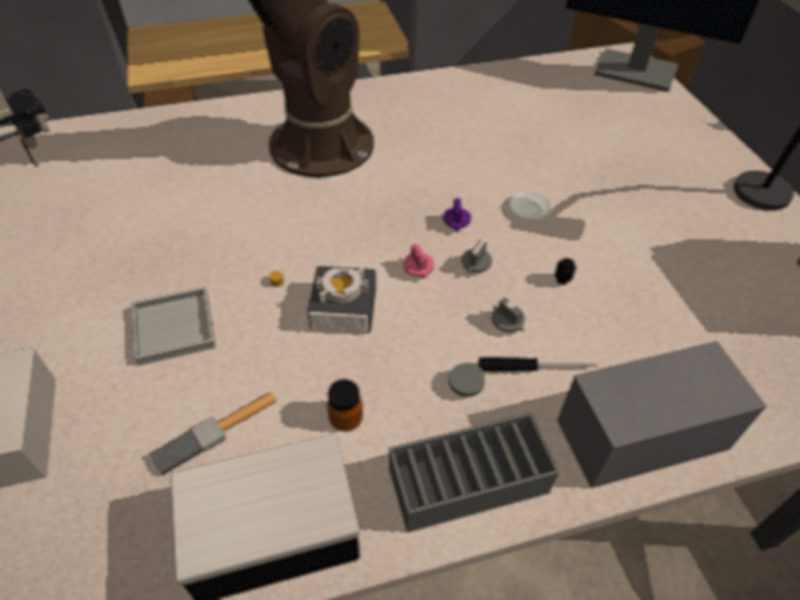

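View pics/dw.png

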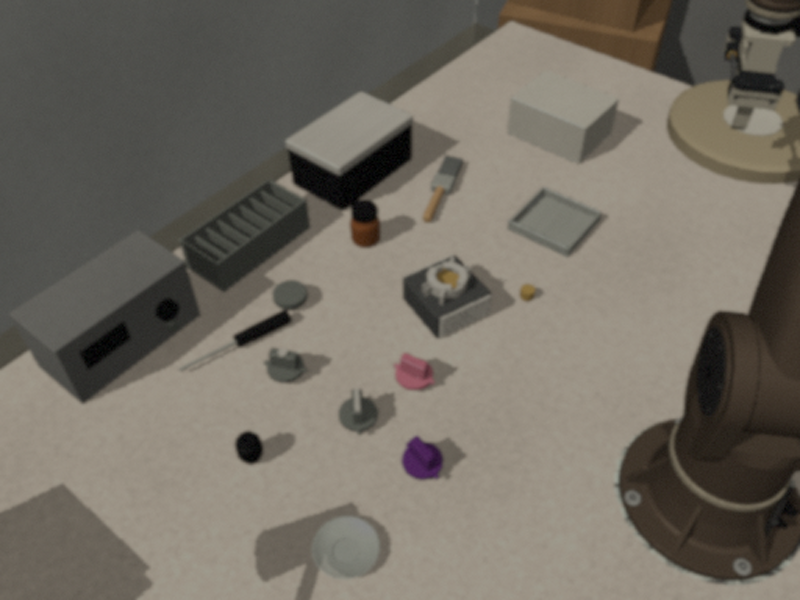

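The overview shows two grey winged caps, at scene (478,255) and (508,315) on the 800 px picture. The look-alikes are the pink cap (418,262), the purple cap (457,215) and the wingless blank (467,380). The tray is at (172,325) and the lamp at (343,295). Next is a close crop of the two greys and the lamp.

```bash
python3 - <<'E'
from h import *
a=cv2.imread('pics/s0.png');b=cv2.imread('pics/d0.png')
def crop(im,u,v,w,h,W,H): return cv2.resize(im[v:v+h,u:u+w],(W,H),interpolation=cv2.INTER_CUBIC)
A=crop(a,285,145,60,75,400,500); B=crop(b,160,210,90,75,400,333)
m=np.zeros((600,800,3),np.uint8); m[:500,:400]=A; m[:333,400:]=B
m[333:600,400:]=crop(a,190,165,60,40,400,267); cv2.imwrite('pics/c1.png',m)
s=.64
for n,l in(('scene',dict(capA=(477,262,.018),capB=(508,318,.018),pink=(418,265,.018),lamp=(343,283,.077),jar=(345,390,.075),brass=(276,277,.02),obj=(566,264,.052),driver=(505,364,.01),tray=(172,325,.012))),
 ('side',dict(capA=(358,414,.018),capB=(285,367,.018),pink=(413,375,.018),lamp=(448,279,.077),tray=(556,220,.012)))):
  for k,(u,v,z) in l.items(): print(n,k,ray(n,u*s,v*s,z).round(3))
E
```

```text
scene capA [0.474 0.213 0.018]
scene capB [0.619 0.218 0.018]
scene pink [0.452 0.101 0.018]
scene lamp [ 0.514 -0.056  0.077]
scene jar [ 0.726 -0.099  0.075]
scene brass [ 0.416 -0.165  0.02 ]
scene obj [0.551 0.355 0.052]
scene driver [0.705 0.179 0.01 ]
scene tray [ 0.476 -0.358  0.012]
side capA [0.466 0.214 0.018]
side capB [0.615 0.219 0.018]
side pink [0.447 0.104 0.018]
side lamp [ 0.498 -0.052  0.077]
side tray [ 0.468 -0.359  0.012]
```

View pics/c1.png

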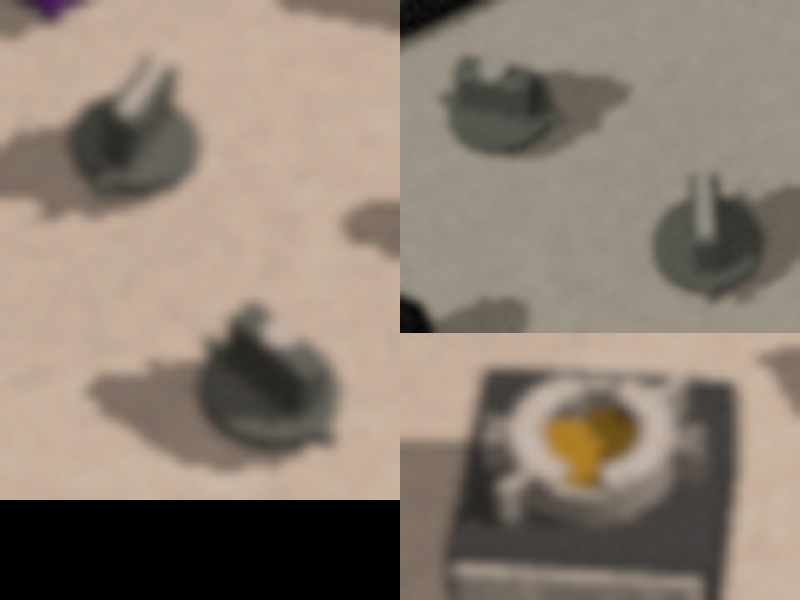

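The reject (long bar tag) is the cap at scene (478,255). The passed cap (round tag) is at (508,315). The slots run toward the scene camera, with the single rib 45° clockwise (lower left in the picture). Next I work out the wing directions.

```bash
cat >> h.py <<'E'
from scipy.spatial.transform import Rotation as Ro
def yaw(rv=None):
    rv=sensors.observe()['ee_rot'] if rv is None else rv
    y=Ro.from_rotvec(rv).apply([0,1,0]); return np.degrees(np.arctan2(y[1],y[0]))
def ang(p,q): return np.degrees(np.arctan2(*(q-p)[[1,0]]))%180
E
python3 - <<'E'
from h import *
k=400/60
S=lambda x,y,z:ray('scene',285+x/k-.4,145+y/k-.4,z)
D=lambda x,y,z:ray('side',160+(x-400)*.225-.4,210+y*.225-.4,z)
def r(n,p,q): print(n,p.round(3),q.round(3),'mid',((p+q)/2).round(4),'ang',ang(p,q).round(1))
r('A tag scene',S(122,115,.055),S(160,65,.055))
r('A tag side',D(703,172,.055),D(706,242,.055))
r('B nose scene',S(208,342,.018),S(332,440,.018))
r('B nose side',D(445,98,.018),D(560,120,.018))
L=lambda x,y,z:ray('scene',190+x*.15-.4,165+y*.15-.4,z)
c=L(585-400,430-333,.077); s=L(583-400,482-333,.075); print(c,s,ang(c,s))
t=[ray('scene',u*.64,v*.64,.022) for u,v in((133,304),(207,290),(214,346),(138,360))]
print(np.array(t).round(3)); o=sensors.observe()
print('toolyaw',yaw(), Ro.from_rotvec(o['ee_rot']).as_matrix().round(3))
E
```

```text
A tag scene [0.483 0.198 0.055] [0.457 0.225 0.055] mid [0.47   0.2115 0.055 ] ang 132.8
A tag side [0.481 0.199 0.055] [0.45  0.231 0.055] mid [0.4653 0.2147 0.055 ] ang 133.4
B nose scene [0.586 0.203 0.018] [0.648 0.233 0.018] mid [0.6171 0.2181 0.018 ] ang 25.8
B nose side [0.647 0.231 0.018] [0.586 0.202 0.018] mid [0.6164 0.2167 0.018 ] ang 25.5
[ 0.50531912 -0.05990007  0.077     ] [ 0.53099096 -0.06632054  0.075     ] 165.95848093998762
[[ 0.418 -0.42   0.022]
 [ 0.418 -0.291  0.022]
 [ 0.549 -0.289  0.022]
 [ 0.546 -0.413  0.022]]
toolyaw -64.57505234399952 [[ 0.903  0.429 -0.001]
 [ 0.429 -0.903  0.001]
 [-0.    -0.001 -1.   ]]
```

Request:
arm_command --deltas '[0,0,0.5,0.13,0.39,0,91,0,0,0.95,0.2,0.777,-0.03,50,0,0,0.95,0.2,0.777,-0.03,50,0,0,0.95,0.2,0.777,-0.03,50,0,0,0.95,0.2,0.777,-0.03,50,0,0,0.95,0.2,0.777,-0.03,50,0,0,0.95,0.2,0.777,-0.03,50,0,0,0.95,0.2,0.777,-0.03,50,0,0,0.95,0.2,0.777,-0.03,50,0,0,0.95,0.2,0.777,-0.03,50,0,0,0.95,0.2,0.777,-0.03,50,0,0,0.95,0.2,0.777,-0.03,50,0,0,0.95,0.2,0.777,-0.03,50,0,0,0.95,0.2,0.777,-0.03,50,0,0,0.95,0.2,0.777,-0.03,50,0,0,0.95,0.2,0.777,-0.03,50,0,0,0.95,0.2,0.777,-0.03,50,0,0,0.95,0.2,0.777,-0.03,50,0,0,0.95,0.2,0.777,-0.03,50,0,0,0.95,0.2,0.777,-0.03,50]'

```text
clock: 2.15
position: [0.4684, 0.2107, 0.2157]
ee_rot: [1.784, 2.585, -0.001]
force: [0.0, 0.5, -0.2]
width: 0.546
gripper_force: 0.0
```

Request:
arm_command --deltas '[0,0,0.24,0,0,-0.02,50,0,0,0.24,0,0,-0.02,50,0,0,0.24,0,0,-0.02,50,0,0,0.24,0,0,-0.02,50,0,0,0.24,0,0,-0.02,50]'

```text
clock: 2.65
position: [0.4686, 0.2114, 0.1959]
ee_rot: [1.271, 2.873, -0.0]
force: [-0.5, -1.0, -0.5]
width: 0.544
gripper_force: 0.0
```

```bash
python3 - <<'E'
from h import *
o=sensors.observe();print(o['clock'],o['position'],yaw(),o['joints'][6])
w=snap('wrist','w1.png'); cv2.imwrite('pics/w1b.png',cv2.resize(w,(800,600),interpolation=cv2.INTER_CUBIC))
print(proj('wrist',[[.468,.213,.055]])/.64,(proj('wrist',[o['position']])/.64))
import json;c=optics.calibration('wrist');json.dump({k:np.array(c[k]).tolist() for k in c},open('w1.json','w'))
E
```

```text
2.65 [0.46858384 0.21141235 0.19590783] 42.27032684751726 -0.10649870223941146
[[401.97799862 298.89743456]] [[400.90912782 402.94619422]]
```

View pics/w1b.png

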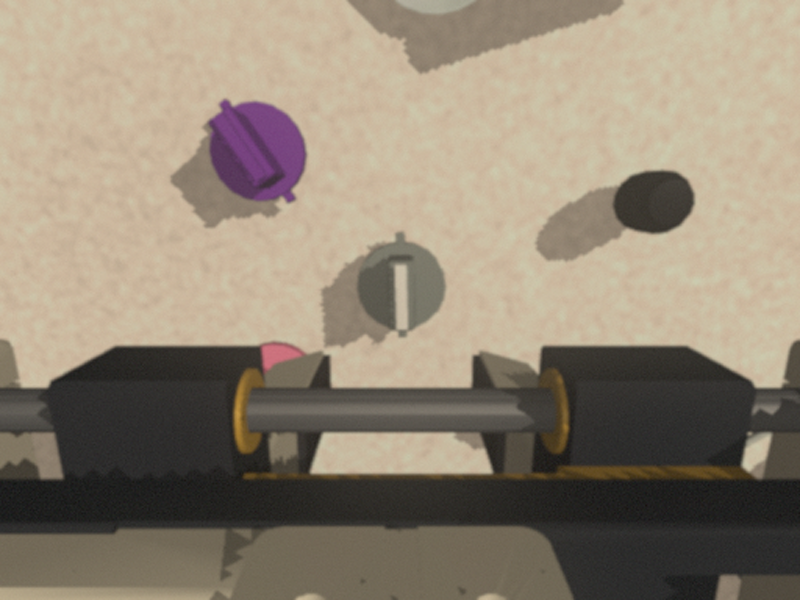

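The reject's bar tag runs from (399,262) to (403,330), with its centre at (401,296) against a prediction of (402,299). That confirms cap A.

```bash
python3 - <<'E'
from h import *
p,q=[ray('wrist',u*.64-.2,v*.64-.2,.055) for u,v in((399,262),(403,330))]
o=sensors.observe()['position'];m=(p+q)/2
print(m,ang(p,q),'d',(m-o).round(4),'turn',ang(p,q)-90-yaw(), np.linalg.norm(p-q))
E
```

```text
[0.4663614  0.21367598 0.055     ] 135.6255935642836 d [-0.0022  0.002  -0.1409] turn 3.314771970766678 0.041954485193933494
```

Request:
arm_command --deltas '[0,0,0.025,-0.002,0.002,-0.05,50,0,0,0.025,-0.002,0.002,-0.09,50,0,0,0.025,-0.002,0.002,-0.12,50,0,0,0.025,-0.002,0.002,-0.14,50,0,0,0.025,-0.002,0.002,-0.151,50,0,0,0.025,-0.002,0.002,-0.151,50,0,0,0.025,-0.002,0.002,-0.151,5,0,0,0.025,-0.002,0.002,-0.151,5,0,0,0.025,-0.002,0.002,-0.151,5,0,0,0.025,-0.002,0.002,-0.151,5,0,0,0.025,-0.002,0.002,-0.151,5,0,0,0.025,-0.002,0.002,-0.151,5]' --force 25

```text
clock: 3.9
position: [0.4666, 0.2145, 0.0451]
ee_rot: [1.208, 2.899, 0.0]
force: [-0.7, -0.6, 5.3]
width: 0.171
gripper_force: 25.0
```

Request:
arm_command --deltas '[0,0,0,0,0,0.05,5,0,0,0,0,0,0.1,5,0,0,0,0,0,0.15,5,0,0,-0.1,0.005,-0.05,0.16,5,0,0,-0.85,0.011,-0.57,0.16,5,0,0,-0.85,0.011,-0.57,0.16,5,0,0,-0.85,0.011,-0.57,0.16,5,0,0,-0.85,0.011,-0.57,0.16,5,0,0,-0.85,0.011,-0.57,0.16,5,0,0,-0.85,0.011,-0.57,0.16,5,0,0,-0.85,0.011,-0.57,0.16,5,0,0,-0.85,0.011,-0.57,0.16,5,0,0,-0.85,0.011,-0.57,0.16,5,0,0,-0.85,0.011,-0.57,0.16,5,0,0,-0.85,0.011,-0.57,0.16,5,0,0,-0.85,0.011,-0.57,0.16,5,0,0,-0.85,0.011,-0.57,0.16,5,0,0,-0.85,0.011,-0.57,0.16,5,0,0,-0.85,0.011,-0.57,0.16,5,0,0,-0.85,0.011,-0.57,0.16,5]'

```text
clock: 5.9
position: [0.4777, -0.3544, 0.2049]
ee_rot: [2.743, 1.532, 0.0]
force: [-0.3, 0.1, -0.6]
width: 0.171
gripper_force: 25.0
```

```bash
python3 - <<'E'
from h import *
o=sensors.observe();print(o['clock'],o['position'],yaw(),o['joints'][6],o['width'],o['force'])
w=snap('wrist','w2.png'); s=snap('scene','s2.png')
m=np.zeros((600,800,3),np.uint8); m[:300,:400]=cv2.resize(w,(400,300)); m[300:,:]=cv2.resize(s[60:216,60:476],(800,300),interpolation=cv2.INTER_CUBIC); m[:300,400:]=cv2.resize(optics.get_image('side')[60:240,200:440],(400,300)); cv2.imwrite('pics/c2.png',m)
E
```

```text
5.9 [ 0.47768327 -0.35443313  0.20494699] -31.631905505603598 -0.13325292753476173 0.1712762197766431 [-0.27642673  0.07047511 -0.62679622]
```

View pics/c2.png

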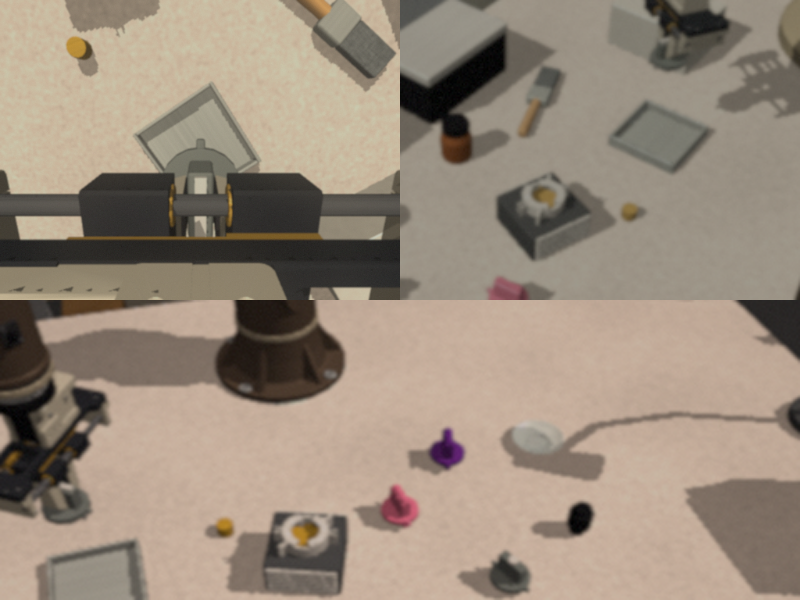

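The cap is held upright. In the wrist view the tray corners are at (135,135), (210,85) and (258,158). I use them to check the tray centre.

```bash
python3 - <<'E'
from h import *
P=[ray('wrist',u*1.28,v*1.28,.022) for u,v in((135,135),(210,85),(258,158))]
for p in P:print(p)
print('c',(P[0]+P[2])/2,np.linalg.norm(P[0]-P[1]),np.linalg.norm(P[2]-P[1]))
E
```

```text
[ 0.40849129 -0.29823323  0.022     ]
[ 0.52945646 -0.29586242  0.022     ]
[ 0.53600574 -0.41508936  0.022     ]
c [ 0.47224852 -0.35666129  0.022     ] 0.12098840099859502 0.11940668278335825
```

Request:
arm_command --deltas '[0,0,0,-0.003,-0.001,-0.05,5,0,0,0,-0.003,-0.001,-0.1,5,0,0,0,-0.003,-0.001,-0.135,5,0,0,0,-0.003,-0.001,-0.147,5,0,0,0,-0.003,-0.001,-0.151,5,0,0,0,-0.003,-0.001,-0.154,5,0,0,0,-0.003,-0.001,-0.154,5,0,0,0,-0.003,-0.001,-0.154,5]'

```text
clock: 6.85
position: [0.4753, -0.3571, 0.0524]
ee_rot: [2.742, 1.528, 0.002]
force: [-0.1, -0.9, -0.7]
width: 0.172
gripper_force: 25.0
```

Request:
arm_command --deltas '[0,0,0,0,0,-0.001,5,0,0,0,0,0,-0.002,5,0,0,0,0,0,-0.002,5,0,0,0,0,0,-0.002,50,0,0,0,0,0,-0.002,50,0,0,0,0,0,-0.002,50,0,0,0,0,0,-0.002,50,0,0,0,0,0,0.03,50,0,0,0,0,0,0.08,50,0,0,0,0,0,0.13,50,0,0,0,0,0,0.15,50,0,0,0,0,0,0.15,50]'

```text
clock: 8.05
position: [0.4762, -0.3575, 0.2046]
ee_rot: [2.739, 1.527, 0.005]
force: [-0.7, 0.4, -0.5]
width: 0.542
gripper_force: 0.0
```

Request:
arm_command --deltas '[0,0,1,0.029,0.3,0.03,50,0,0,1,0.029,0.3,0.03,50,0,0,1,0.029,0.3,0.03,50,0,0,1,0.029,0.3,0.03,50,0,0,1,0.029,0.3,0.03,50,0,0,1,0.029,0.3,0.03,50,0,0,1,0.029,0.3,0.03,50,0,0,1,0.029,0.3,0.03,50,0,0,1,0.029,0.3,0.03,50,0,0,1,0.029,0.3,0.03,50,0,0,1,0.029,0.3,0.03,50,0,0,1,0.029,0.3,0.03,50,0,0,1,0.029,0.3,0.03,50,0,0,1,0.029,0.3,0.03,50,0,0,1,0.029,0.3,0.03,50,0,0,1,0.029,0.3,0.03,50]'

```text
clock: 9.65
position: [0.5033, -0.0564, 0.2307]
ee_rot: [0.86, 3.022, -0.0]
force: [-0.4, 0.6, 0.1]
width: 0.546
gripper_force: 0.0
```

```bash
python3 - <<'E'
from h import *
o=sensors.observe();print(o['clock'],o['position'],yaw(),o['joints'])
import pickle; c=optics.calibration('wrist'); pickle.dump((c,o),open('w3.pkl','wb'))
w=snap('wrist','w3.png'); s=snap('scene','s3.png')
print(proj('wrist',[.505,-.058,.077]))
m=np.zeros((600,800,3),np.uint8); m[:,:800]=cv2.resize(w[90:282,128:384],(800,600),interpolation=cv2.INTER_CUBIC)
m[:150,:200]=cv2.resize(s[170:245,70:170],(200,150)); cv2.imwrite('pics/c3.png',m)
E
```

```text
9.65 [ 0.50332645 -0.05641908  0.23072592] 58.23947367489414 [ 0.58776423  0.35470544 -0.74780896  1.83241184  0.27415023  1.06035581
  0.75184156]
[[256.47002443 192.13038084]]
```

View pics/c3.png

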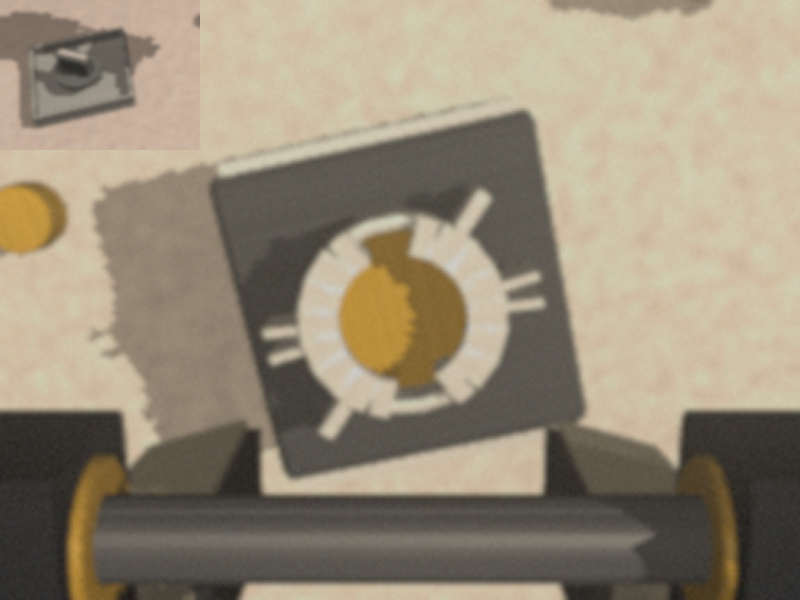

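The reject stands in the tray (inset). The socket opening is centred at about (403,316) in the crop. The slots are at (388,237) and (418,385), the single ribs at (475,212) and (335,420), and the twin ribs at (525,290) and (282,345).

```bash
python3 - <<'E'
from h import *
import pickle; c,o=pickle.load(open('w3.pkl','rb'))
w=lambda u,v,z:ray('wrist',128+u*.32-.34,90+v*.32-.34,z,c)
print('centre',w(403.5,316,.077),'flange dia',np.linalg.norm(w(297,316,.077)-w(510,316,.077)),'open',np.linalg.norm(w(340,316,.077)-w(467,316,.077)))
print('slot',ang(w(388,237,.077),w(418,385,.077)))
print('rib',ang(w(475,212,.065),w(335,420,.065)),np.mean([w(475,212,.065),w(335,420,.065)],0))
print('twin',ang(w(525,290,.065),w(282,345,.065)),np.mean([w(525,290,.065),w(282,345,.065)],0))
B=[w(u,v,.055) for u,v in((212,183),(530,110),(585,413),(290,477))]
print('box',np.mean(B,0),[ (ang(B[i],B[(i+1)%4])) for i in range(4)],[np.linalg.norm(B[i]-B[(i+1)%4]) for i in range(4)])
E
```

```text
centre [ 0.50395821 -0.05700675  0.077     ] flange dia 0.06708239040014753 open 0.03999748109549177
slot 159.4851253530449
rib 115.00584579854892 [ 0.50700472 -0.05905398  0.065     ]
twin 71.34994848458564 [ 0.50659082 -0.05898074  0.065     ]
box [ 0.50414536 -0.05686533  0.055     ] [np.float64(70.94043974143369), np.float64(160.65861263035302), np.float64(71.28358314666012), np.float64(160.62487635721575)] [np.float64(0.10587010980794159), np.float64(0.10477114521480553), np.float64(0.10593719516188033), np.float64(0.10540592863165499)]
```

Request:
arm_command --deltas '[0,0,0.638,0.114,0.273,-0.035,50,0,0,0.638,0.114,0.273,-0.035,50,0,0,0.638,0.114,0.273,-0.035,50,0,0,0.638,0.114,0.273,-0.035,50,0,0,0.638,0.114,0.273,-0.035,50,0,0,0.638,0.114,0.273,-0.035,50,0,0,0.638,0.114,0.273,-0.035,50,0,0,0.638,0.114,0.273,-0.035,50,0,0,0.638,0.114,0.273,-0.035,50,0,0,0.638,0.114,0.273,-0.035,50,0,0,0.638,0.114,0.273,-0.035,50,0,0,0.638,0.114,0.273,-0.035,50]'

```text
clock: 10.95
position: [0.6175, 0.2156, 0.1961]
ee_rot: [-0.695, 3.063, -0.001]
force: [-0.1, -0.2, -0.2]
width: 0.547
gripper_force: 0.0
```

```bash
python3 - <<'E'
from h import *
o=sensors.observe();print(o['clock'],o['position'],yaw(),o['joints'])
import pickle; c=optics.calibration('wrist'); pickle.dump((c,o),open('w4.pkl','wb'))
w=snap('wrist','w4.png')
cv2.imwrite('pics/c4.png',cv2.resize(w[90:282,128:384],(800,600),interpolation=cv2.INTER_CUBIC))
E
```

```text
10.95 [0.61754201 0.21556711 0.19612171] 115.57459126596447 [ 0.12264265  0.69171422 -0.90812539  1.5045618   0.56518345  1.2231404
  1.14837313]
```

View pics/c4.png

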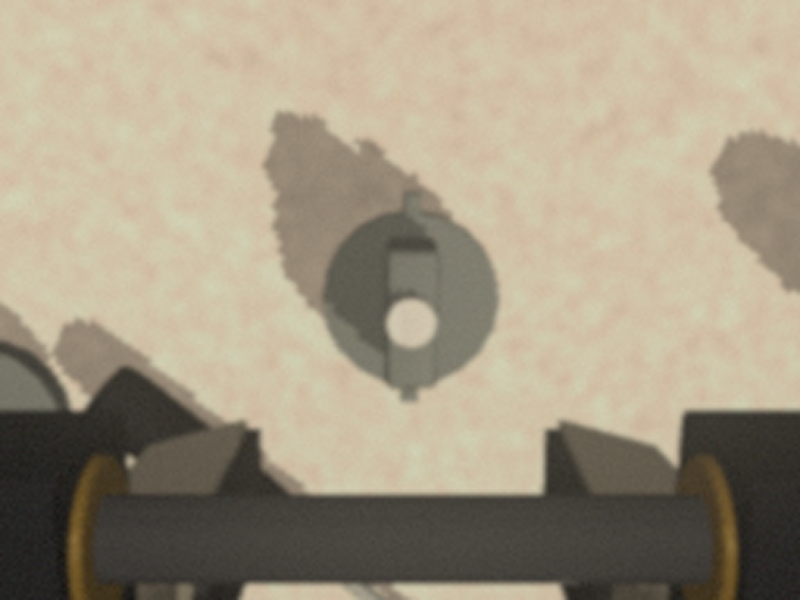

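The round metal tag is centred at (411,323), with the noses at (411,195) and (410,397), so this is the passed cap. The wing is square to the fingers.

```bash
python3 - <<'E'
from h import *
import pickle; c,o=pickle.load(open('w4.pkl','rb'))
w=lambda u,v,z:ray('wrist',128+u*.32-.34,90+v*.32-.34,z,c)
t=w(411,323,.055);p,q=w(411,197,.018),w(410,397,.018)
print(t-o['position'],(p+q)/2-o['position'],np.linalg.norm(p-q),ang(p,q),w(410.5,300,.022)-o['position'])
E
```

```text
[-0.00126189  0.00148149 -0.14112171] [-0.00090833  0.00173027 -0.17812171] 0.06925813636294717 25.440308518957295 [-0.00152354  0.00141171 -0.17412171]
```

Request:
arm_command --deltas '[0,0,0,-0.001,0.0015,-0.05,50,0,0,0,-0.001,0.0015,-0.09,50,0,0,0,-0.001,0.0015,-0.12,50,0,0,0,-0.001,0.0015,-0.14,50,0,0,0,-0.001,0.0015,-0.151,50,0,0,0,-0.001,0.0015,-0.151,50,0,0,0,-0.001,0.0015,-0.151,5,0,0,0,-0.001,0.0015,-0.151,5,0,0,0,-0.001,0.0015,-0.151,5,0,0,0,-0.001,0.0015,-0.151,5,0,0,0,-0.001,0.0015,-0.151,5,0,0,0,-0.001,0.0015,-0.151,5]' --force 45

```text
clock: 12.2
position: [0.6165, 0.2181, 0.0452]
ee_rot: [-0.698, 3.062, 0.0]
force: [-0.7, -0.7, 4.4]
width: 0.175
gripper_force: 45.0
```

```bash
python3 - <<'E'
from h import *
o=sensors.observe();print(o['clock'],o['position'],yaw(),o['width'],o['gripper_force'],o['force'])
E
```

```text
12.2 [0.61654952 0.21812445 0.0452327 ] 115.690523888019 0.17451623970750943 44.95815396308899 [-0.67022378 -0.67723823  4.38096913]
```

Request:
arm_command --deltas '[0,0,0,0,0,0.05,5,0,0,0,0,0,0.1,5,0,0,0,0,0,0.13,5,0,0,-0.499,-0.1125,-0.275,0.13,5,0,0,-0.499,-0.1125,-0.275,0.13,5,0,0,-0.499,-0.1125,-0.275,0.13,5,0,0,-0.499,-0.1125,-0.275,0.13,5,0,0,-0.499,-0.1125,-0.275,0.13,5,0,0,-0.499,-0.1125,-0.275,0.13,5,0,0,-0.499,-0.1125,-0.275,0.13,5,0,0,-0.499,-0.1125,-0.275,0.13,5,0,0,-0.499,-0.1125,-0.275,0.13,5,0,0,-0.499,-0.1125,-0.275,0.13,5]'

```text
clock: 13.5
position: [0.5043, -0.0553, 0.1748]
ee_rot: [0.52, 3.098, 0.001]
force: [0.0, 0.8, -1.1]
width: 0.169
gripper_force: 45.0
```

```bash
python3 - <<'E'
from h import *
o=sensors.observe();print(o['clock'],o['position'],o['position']-[.504,-.057,.077],yaw(),o['width'],o['force'],o['ft_torque'],o['joints'])
s=snap('scene','s5.png');d=snap('side','d5.png')
m=np.zeros((600,800,3),np.uint8)
for i,im in enumerate((s,d)):
  n=('scene','side')[i]; u,v=proj(n,[.504,-.057,.1])[0].astype(int); print(n,u-45,v-60)
  m[:533,400*i:400*i+400]=cv2.resize(im[v-60:v+60,u-45:u+45],(400,533),interpolation=cv2.INTER_CUBIC)
cv2.imwrite('pics/c5.png',m)
E
```

```text
13.5 [ 0.50432298 -0.05533299  0.17484806] [0.00032298 0.00166701 0.09784806] 70.93490873322277 0.1685983652115476 [ 0.01220476  0.76238687 -1.14142236] [ 0.0591468  -0.14847703  0.02681795] [ 0.60563323  0.44033174 -0.7964058   1.89842815  0.38023218  0.95949422
  0.87205953]
scene 172 112
side 241 109
```

View pics/c5.png

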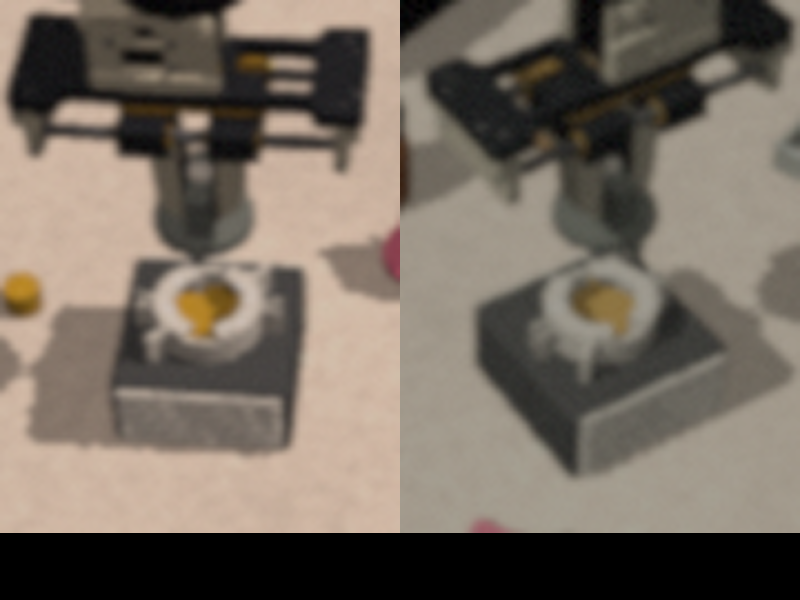

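Request:
arm_command --deltas '[0,0,0,0,-0.0015,-0.025,5,0,0,0,0,-0.0015,-0.04,5,0,0,0,0,-0.0015,-0.048,5,0,0,0,0,-0.0015,-0.048,5,0,0,0,0,-0.0015,-0.048,5,0,0,0,0,-0.0015,-0.048,5]'

```text
clock: 14.2
position: [0.5044, -0.0582, 0.1275]
ee_rot: [0.524, 3.096, 0.0]
force: [0.1, 0.4, -0.8]
width: 0.172
gripper_force: 45.0
```

```bash
python3 - <<'E'
from h import *
o=sensors.observe();print(o['clock'],o['position'],o['position']-[.504,-.057,.077],yaw(),o['width'],o['force'])
w=snap('wrist','w6.png'); s=snap('scene','s6.png');d=snap('side','d6.png')
m=np.zeros((600,800,3),np.uint8)
for i,im in enumerate((s,d)):
  n=('scene','side')[i]; u,v=proj(n,[.504,-.057,.08])[0].astype(int); print(n,u-30,v-30)
  m[:400,400*i:400*i+400]=cv2.resize(im[v-30:v+30,u-30:u+30],(400,400),interpolation=cv2.INTER_CUBIC)
cv2.imwrite('pics/c6.png',m)
E
```

```text
14.2 [ 0.50443748 -0.05819864  0.12750042] [ 0.00043748 -0.00119864  0.05050042] 70.8037577828866 0.171864590370206 [ 0.06301366  0.38152309 -0.84594251]
scene 188 147
side 256 145
```

View pics/c6.png

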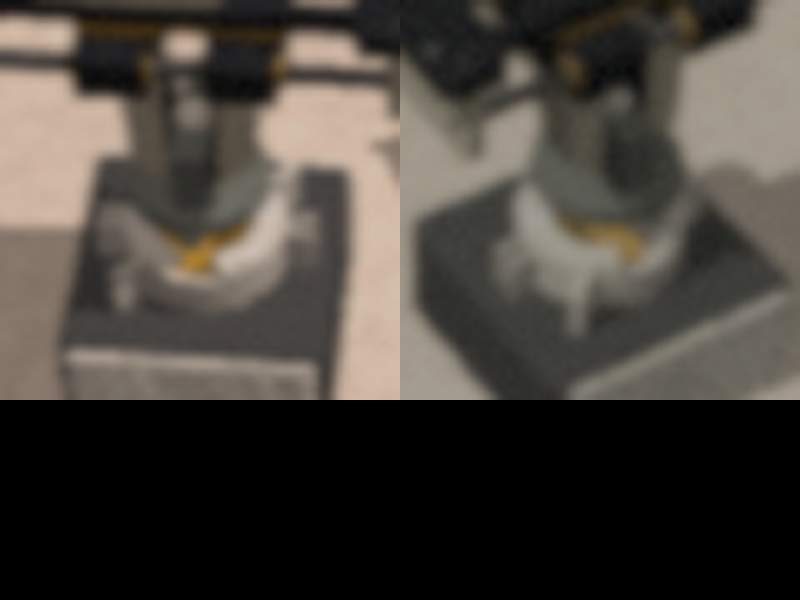

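The cap sits over the socket with its lugs in line with the slots. I insert it slowly.

Request:
arm_command --deltas '[0,0,0,0,0.0007,-0.002,5,0,0,0,0,0.0007,-0.004,5,0,0,0,0,0.0007,-0.006,5,0,0,0,0,0.0007,-0.008,5,0,0,0,0,0.0007,-0.0095,5,0,0,0,0,0.0007,-0.011,5,0,0,0,0,0.0007,-0.011,5,0,0,0,0,0.0007,-0.011,5]'

```text
clock: 15.15
position: [0.5038, -0.0577, 0.1157]
ee_rot: [-0.524, -3.097, -0.0]
force: [0.6, -1.6, -0.3]
width: 0.172
gripper_force: 45.0
```

Request:
arm_command --deltas '[0,0,0,0,0,-0.002,5,0,0,0,0,0,-0.004,5,0,0,0,0,0,-0.006,5,0,0,0,0,0,-0.0075,5,0,0,0,0,0,-0.0085,5,0,0,0,0,0,-0.0085,5,0,0,0,0,0,-0.0085,5]'

```text
clock: 15.85
position: [0.5038, -0.0578, 0.1081]
ee_rot: [0.524, 3.097, -0.001]
force: [-5.7, -0.0, 14.2]
width: 0.172
gripper_force: 45.0
```

```bash
python3 - <<'E'
from h import *
o=sensors.observe();print(o['clock'],o['position'],yaw(),o['width'],o['force'],o['ft_torque'])
E
```

```text
15.85 [ 0.50375421 -0.05780323  0.10811152] 70.78113389231255 0.17229628337286942 [-5.70401202e+00 -1.92424744e-03  1.42191101e+01] [0.03125196 0.9795302  0.04047708]
```

Request:
arm_command --deltas '[0,0,-0.03,-0.0006,0,0.0003,5,0,0,-0.07,-0.0006,0,0.0003,5,0,0,-0.11,-0.0006,0,0.0003,5,0,0,-0.15,-0.0006,0,0.0003,5,0,0,-0.19,-0.0006,0,0.0003,5,0,0,-0.23,-0.0006,0,0.0003,5,0,0,-0.27,-0.0006,0,0.0003,5,0,0,-0.3,-0.0006,0,0.0003,5,0,0,-0.3,-0.0006,0,0.0003,5,0,0,-0.3,-0.0006,0,0.0003,5]'

```text
clock: 16.85
position: [0.5045, -0.057, 0.1082]
ee_rot: [1.229, 2.889, 0.003]
force: [3.2, 2.0, 6.1]
width: 0.17
gripper_force: 45.0
```

```bash
python3 - <<'E'
from h import *
o=sensors.observe();print(o['clock'],o['position'],yaw(),o['width'],o['force'],o['ft_torque'])
E
```

```text
16.85 [ 0.50445095 -0.05700974  0.10815724] 43.899603062850055 0.1703449808742729 [3.22969702 1.96257387 6.07598937] [ 0.70374444 -0.78772976 -0.04753477]
```

Request:
arm_command --deltas '[0,0,-0.04,0,0,0,5,0,0,-0.08,0,0,0,5,0,0,-0.12,0,0,0,5,0,0,-0.16,0,0,0,5,0,0,-0.19,0,0,0,5,0,0,-0.2,0,0,0,5,0,0,-0.2,0,0,0,5,0,0,-0.2,0,0,0,5,0,0,-0.2,0,0,0,5]'

```text
clock: 17.75
position: [0.5046, -0.0575, 0.1082]
ee_rot: [1.666, 2.661, 0.003]
force: [3.9, 2.4, 6.4]
width: 0.173
gripper_force: 45.0
```

```bash
python3 - <<'E'
from h import *
o=sensors.observe();print(o['clock'],o['position'],yaw(),o['width'],o['gripper_force'],o['force'],o['ft_torque'])
w=snap('wrist','w7.png'); s=snap('scene','s7.png');d=snap('side','d7.png')
m=np.zeros((600,800,3),np.uint8)
for i,im in enumerate((s,d)):
  n=('scene','side')[i]; u,v=proj(n,[.504,-.057,.09])[0].astype(int)
  m[:400,400*i:400*i+400]=cv2.resize(im[v-25:v+25,u-25:u+25],(400,400),interpolation=cv2.INTER_CUBIC)
m[400:,:267]=cv2.resize(w,(267,200)); m[400:,267:534]=cv2.resize(s,(267,200));m[400:,534:]=cv2.resize(s[170:250,70:176],(266,200))
cv2.imwrite('pics/c7.png',m)
E
```

```text
17.75 [ 0.50458576 -0.05750559  0.10816414] 25.89340646234092 0.1727898562787303 44.97008264064789 [3.89711259 2.37572623 6.36567029] [ 0.43868287 -1.10317344  0.0543605 ]
```

View pics/c7.png

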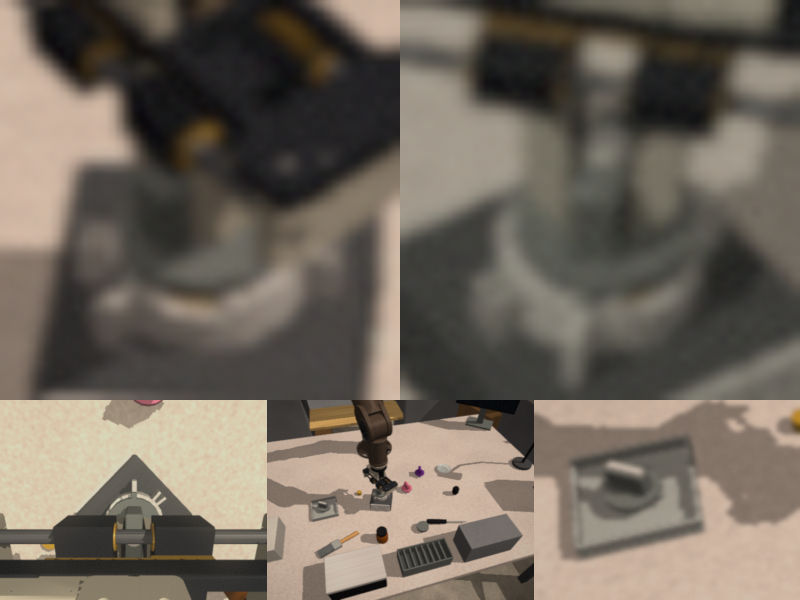

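The picture budget is used up. The scene crop shows a speck of gold below the disc edge, so I check numerically that the cap is flush.

```bash
python3 - <<'E'
from h import *
C=np.array([.504,-.057])
for f in('s6.png','s7.png'):
  im=cv2.imread('pics/'+f); h=cv2.cvtColor(im,cv2.COLOR_BGR2HSV)
  u0,v0=proj('scene',[*C,.077])[0]; print(f,'mouth px',u0,v0)
  ys,xs=np.where((h[...,0]>8)&(h[...,0]<30)&(h[...,1]>80)&(h[...,2]>50))
  k=(abs(xs-u0)<14)&(abs(ys-v0)<18)
  for x,y in zip(xs[k],ys[k]):
    p=ray('scene',x,y,.077)[:2]-C; print((x,y),im[y,x],'r',(np.hypot(*p)*1e3).round(1),'ang',np.degrees(np.arctan2(p[1],p[0])).round(0))
im=cv2.imread('pics/s7.png')
d=np.radians(-19)
for r in(.026,.028,.030,.033):print(r,proj('scene',[C[0]+r*np.cos(d),C[1]+r*np.sin(d),.077]).round(1))
print('disc bottom/top edge front',proj('scene',[[C[0]+.03*np.cos(d),C[1]+.03*np.sin(d),z] for z in(.077,.080,.085,.088)]).round(1))
u=int(round(u0)); 
for x in(u-3,u,u+3): print(x,[(y,*im[y,x]) for y in range(int(v0)-6,int(v0)+16)])
E
```

```text
s6.png mouth px 218.29343735270766 178.60145410108203
(np.int64(224), np.int64(180)) [ 67  88 102] r 16.5 ang 57.0
(np.int64(213), np.int64(181)) [47 64 73] r 16.4 ang -73.0
(np.int64(221), np.int64(181)) [54 71 81] r 11.7 ang 26.0
(np.int64(222), np.int64(181)) [50 74 90] r 13.7 ang 35.0
(np.int64(223), np.int64(181)) [ 52  82 103] r 15.8 ang 41.0
(np.int64(224), np.int64(181)) [ 73 102 123] r 18.1 ang 46.0
(np.int64(212), np.int64(182)) [ 74  94 109] r 20.6 ang -68.0
(np.int64(213), np.int64(182)) [51 79 97] r 18.5 ang -63.0
(np.int64(214), np.int64(182)) [46 70 85] r 16.6 ang -56.0
(np.int64(218), np.int64(182)) [56 80 99] r 12.4 ang -16.0
(np.int64(219), np.int64(182)) [ 48  84 107] r 12.7 ang -4.0
(np.int64(220), np.int64(182)) [ 44  79 103] r 13.5 ang 8.0
(np.int64(221), np.int64(182)) [ 39  77 100] r 14.7 ang 18.0
(np.int64(222), np.int64(182)) [ 47  87 111] r 16.3 ang 26.0
(np.int64(223), np.int64(182)) [ 69 103 127] r 18.2 ang 32.0
(np.int64(224), np.int64(182)) [102 128 150] r 20.3 ang 37.0
(np.int64(213), np.int64(183)) [ 75 101 119] r 21.0 ang -55.0
(np.int64(214), np.int
[... 6387 characters left out ...]
int8(95), np.uint8(106), np.uint8(111)), (181, np.uint8(97), np.uint8(107), np.uint8(109)), (182, np.uint8(97), np.uint8(107), np.uint8(109)), (183, np.uint8(97), np.uint8(106), np.uint8(109)), (184, np.uint8(89), np.uint8(96), np.uint8(99)), (185, np.uint8(75), np.uint8(82), np.uint8(85)), (186, np.uint8(88), np.uint8(96), np.uint8(103)), (187, np.uint8(113), np.uint8(123), np.uint8(135)), (188, np.uint8(117), np.uint8(127), np.uint8(139)), (189, np.uint8(112), np.uint8(123), np.uint8(133)), (190, np.uint8(105), np.uint8(115), np.uint8(124)), (191, np.uint8(98), np.uint8(107), np.uint8(116)), (192, np.uint8(93), np.uint8(100), np.uint8(109)), (193, np.uint8(82), np.uint8(87), np.uint8(93))]
```

The gold is a single blended pixel at the slot's outer end, and the disc edge is where a flush cap's should be. With the TCP at 0.108 m and 6 N of contact force, the cap is seated. Yaw is 25.9° against a target of 25.8°.

```bash
python3 -c "
from h import *
print(arm.sign_off())"
```

```text
the job is handed in; nothing more can be done
None
```

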